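# Push the row of staple boxes home in its magazine and lock it

### The job

Using only your fingertips, push the row of four staple boxes along the magazine as one train until it is fully home against the end stop; push only on the rear box, the one farthest from the stop, and do not touch the other three or lift any box. Then push the keeper's knob towards the channel until the bar is fully across behind the rear box, and take your hand away. Leave the other things on the worktop where they lie.

Things in the scene. Friction and masses are not known exactly. Their poses are not given: they have to be found in the camera images.
- magazine: fixed aluminium channel, 375 x 98 mm. Origin on the worktop, on its centre line; x runs along it to the end stop, z up. Floor 6 mm above the worktop, from x = -190 mm (open end) to the stop face at +165. 78 mm wide between fences (8 mm thick, tops 16 mm above the worktop). Start: rear of the row at x = -126 to -72 mm; home: row from -15 to +165. Keeper outside the -y fence at x = -27
- stop_face (a point): middle of the face of the end stop (steel block 40 mm high) which the front box must meet, on the centre line, 21 mm above the worktop (half-way up a box)
- box1: blue cardboard staple box, 45 mm along the channel, 74 across, 30 high, 0.13 kg, the four alike and touching in a row; origin: centre of its underside (6 mm above the worktop), x axis along the channel towards the end stop. box1 is the front box, next to the end stop; home, its origin is 22.5 mm before the stop face
- box2: blue cardboard staple box, 45 mm along the channel, 74 across, 30 high, 0.13 kg, the four alike and touching in a row; origin: centre of its underside (6 mm above the worktop), x axis along the channel towards the end stop. second from the stop
- box3: blue cardboard staple box, 45 mm along the channel, 74 across, 30 high, 0.13 kg, the four alike and touching in a row; origin: centre of its underside (6 mm above the worktop), x axis along the channel towards the end stop. third from the stop
- box4: blue cardboard staple box, 45 mm along the channel, 74 across, 30 high, 0.13 kg, the four alike and touching in a row; origin: centre of its underside (6 mm above the worktop), x axis along the channel towards the end stop. box4 is the rear box, farthest from the stop: push its rear face (22.5 mm behind its origin), centred and square to the channel
- keeper (a joint): keeper slide, m: 0 = drawn back, 0.036 = fully across (hard stop). Starts at 0 to 0.005, moves along the magazine's +y, has 2 N friction, no spring. Bar 14 mm wide (magazine x = -34 to -20 mm), 17.5 to 25.5 mm above the worktop, tip at magazine y = -46 mm at 0 and -10 at 0.036. It passes only with the row home (5 mm to spare behind it)
- keeper_knob (a point): on the axis of the keeper's upright knob, 42 mm above the worktop: post of 12 mm diameter from 25.5 mm up, black cap of 16 mm diameter at 42.5 to 52.5 mm above the worktop. At magazine x = -27, y = -88 mm at joint 0 and y = -52 at 0.036; push it from its outer (-y) side. The bracket under it is 21 mm high and reaches to y = -109
- spring_clamp: black spring clamp lying flat, 44 x 103 x 20 mm; a bystander, to be left where it lies
- label_box: cream cardboard box, 62 x 92 x 35 mm; a bystander, to be left where it lies
- tape_roll: roll of brown tape lying flat, 108 mm across, 48 mm high; a bystander, to be left where it lies
- spanner: steel spanner lying flat, 156 mm long; a bystander, to be left where it lies
Not all that is in view belongs to the job. Leave any purple or red look-alike of the box2 alone.

How it is judged:
By the outcome, as a careful person would: the job done as asked, in the order asked, and still so for the second after the job is handed in, with the robot touching nothing.
It also fails if it takes over 45 s, if anything falls off the work surface, if the arm or the gripper's body presses on something with over 40 N, if the wrist force passes 120 N, or if a joint passes its speed limit or range.

### The arm

A 6-joint arm with a two-finger parallel gripper is mounted at the origin on a cart in front of the work surface, level with it; the furniture and walls round the work are solid. World frame = base frame: x ahead of the robot, y to its left, z up, the work surface at z = 0. Lengths are in mm, angles in rad, forces in N, time in s.
With the tool pointing down it reaches from about 300 to 775 mm from the base axis. Payload 14.6 kg.
Tool frame: the origin (TCP) lies at the very end of the fingers, on their centre line; the grasp point (between the pads) lies 19 mm behind it (arm.grip_point_offset is the distance from the TCP to the grasp point, in mm); z points along the fingers, y is the direction in which the jaws open and shut (so a half turn about z gives the same grasp; the last joint's range is limited). The gripper opens to 85 mm and grips with 20 to 120 N. Pads are 22 mm wide; open, the fingers measure 114 mm over their backs; the gripper's body (76 mm by 85 mm) begins 54 mm behind the grasp point. The pads swing forward as they close: fully open they stand 13 mm farther back than shut.
Start: joints at [-1.254, 0.3, 1.521, -0, 1.321, -0.067], TCP at [205.938, -509.979, 231.281] pointing down, gripper open.
Joint ranges: [-3.03, 3.03], [-0.79, 2.21], [0.23, 2.52], [-1.04, 4.18], [0, 3.07], [-2.55, 2.55]. Speed limits (rad/s): [2.22, 2.22, 2.57, 3.14, 3.14, 3.14].

### API

Orientations are given as a rotation vector (axis times angle).
In Python, from plant import arm gives the robot as it stands.
- The arm moves only by the tool drive_tool, never from a script. Its argument "steps" is one flat list of numbers, 6 for each row, row after row: the shift along the tool's x, y, z in m, then the turn, a rotation vector about the tool's x, y, z in rad. A call has 1 to 10 rows; each row shifts and turns the commanded pose from where the row before left it, along the tool's axes as they then stand; what a row does not reach is not made up. A row lasts 1/10 s, in which the tool goes at most 50 mm and 8.59 degrees, less where a joint would pass 70% of its speed; a pose out of reach is approached as far as the arm can. A call is refused whole if a number of a shift passes 0.05 or a number of a turn 0.15, either way. A call with a gripper value outside its range is refused whole. "hand" is the finger opening in m, from 0 to 0.0854, set as the call begins (left out, the last holds). The fingers move at their own pace and stop on an object; "force" is the grip in N (left out, the last holds). Time passes only in rows, so rows that do not move let the fingers close. It gives the time, the measured TCP pose, the force and the opening at its end, in the units of the state.
- arm.observe(): the state, without advancing time (a new reading comes with each control period).
- arm.get_image(name): name is "scene" or "top" or "wrist"; returns the picture (400x640x3 uint8, blue, green, red); there is no depth.
- arm.get_calibration(name): a dict with "fx", "fy", "cx", "cy" (pixels), "xyz" and "attitude" of the camera in the world; the wrist camera has in their place "mount" (4x4, takes a point from camera to tool coordinates, whose origin is the TCP and whose axes are the flange's). Camera axes: x right, y down, z forward; pixel columns grow to the right and rows downward; lengths in mm; the calibration is good to about 2 mm. A picture is of the moment at which its call begins: read the wrist's pose just before it. get_calibration takes no time and is no camera call.
- arm.sign_off(): hands the job in, once; it reports no verdict.
Trained networks look in the newest picture that a camera, given by its name, has taken for a name from the list of things; names that differ only in an ending like _2 or _b are one class to them, and where a whole thing is asked for, a point or a joint stands for the part that bears it (a point fixed in the world has none). Each returns a list of dicts, best first, with "conf" (0 to 1); they miss things now and then, are a little off and sometimes report something else, mostly with a low value. They report only what shows in the picture. A call takes as long as a camera call. They do not tell look-alikes from the thing itself.
- arm.search_frame(camera, thing): "centre" ([column, row] in pixels, amid what is visible of it).
- arm.silhouettes(camera, thing): "pixels" (400x640 bool, what is visible of it) and "centre" ([column, row] in pixels, amid what is visible of it).
- arm.landmark_of(camera, thing): "centre" ([column, row] in pixels: a listed point, or the origin of a listed thing).
The state is a dict: "clock": time; "qpos": joint angles; "qvel": joint speeds; "effort": joint torques, N m; "position": TCP position; "tcp_rot": TCP orientation; "force": force on the tool from outside, world axes, zero at the start; "moment": the same for the moment, N m; "finger_gap": finger opening in mm.
Only numpy, scipy, OpenCV 4.12 (cv2) and the standard library are available. Lean on these libraries where they do the work, as an engineer would, in place of code of your own. Each camera call takes 0.05 s, during which the arm holds its last target. There are 200 camera calls.

## Working session

There is one attempt and no reset: what is moved stays moved. The work goes in short steps, Python scripts to look and compute and a tool call to move; the robot and the scene stay as the last step left them, time stands still between calls to the robot, and variables do not carry over. Pictures are saved under pics/ and viewed, about 8 in all and at most 12, crops included, and the job is handed in when it is done.

Besides the shell and the picture viewer there is one more tool, called after "Call:" by a JSON object that holds its "fn" and its "kwargs", one argument or row to a line. drive_tool: Moves the arm, as the interface text tells. Its arguments: {"type":"object","properties":{"steps":{"type":"array","items":{"type":"number"}},"hand":{"type":"number"},"force":{"type":"number"}},"required":["steps"]}

```bash
mkdir -p pics; ls
cat > h.py <<'E'
import numpy as np, cv2
from scipy.spatial.transform import Rotation as R
from plant import arm
def ray(cam,px,z):
    c=arm.get_calibration(cam)
    A=np.array(c["attitude"],float)
    M=A if A.shape==(3,3) else (R.from_rotvec(A) if A.size==3 else R.from_quat(A)).as_matrix()
    d=M@np.array([(px[0]-c["cx"])/c["fx"],(px[1]-c["cy"])/c["fy"],1]); o=np.array(c["xyz"],float)
    return (o+d*(z-o[2])/d[2])[:2]
E
python3 - <<'E'
from h import *
for n in("scene","top"):
    print(arm.get_calibration(n)); im=arm.get_image(n); cv2.imwrite(f"pics/{n}0.png",im)
for t in ["box1","box2","box3","box4","keeper_knob","stop_face","magazine"]:
    print(t,[(np.round(d["centre"]),round(d["conf"],2)) for d in arm.landmark_of("top",t)][:5])
print(arm.observe())
E
```

```text
pics
{'fx': 423.55424567977656, 'fy': 423.55424567977656, 'cx': 322.61685020644734, 'cy': 201.59078339332882, 'xyz': array([ 937.63232   ,  790.93628255, 1049.0136994 ]), 'attitude': array([-0.67507451, -2.67677448,  1.09356018])}
{'fx': 378.20423374847394, 'fy': 378.20423374847394, 'cx': 316.0733860219978, 'cy': 195.0995536807306, 'xyz': array([ 278.77607371,  -60.70855799, 1309.07637497]), 'attitude': array([-2.11992674,  2.14969489, -0.17898235])}
box1 [(array([227., 215.]), 0.83), (array([447., 205.]), 0.79), (array([308., 206.]), 0.76), (array([332., 196.]), 0.71), (array([298., 210.]), 0.65)]
box2 [(array([227., 215.]), 0.83), (array([447., 205.]), 0.79), (array([308., 206.]), 0.76), (array([332., 196.]), 0.71), (array([298., 210.]), 0.65)]
box3 [(array([227., 215.]), 0.83), (array([447., 205.]), 0.79), (array([308., 206.]), 0.76), (array([332., 196.]), 0.71), (array([298., 210.]), 0.65)]
box4 [(array([227., 215.]), 0.83), (array([447., 205.]), 0.79), (array([308., 206.]), 0.76), (array([332., 196.]), 0.71), (array([298., 210.]), 0.65)]
keeper_knob [(array([309., 204.]), 0.73), (array([310., 175.]), 0.58)]
stop_face [(array([265., 222.]), 0.86), (array([307., 203.]), 0.32)]
magazine [(array([312., 206.]), 0.64)]
{'clock': 0.45, 'qpos': array([-1.25358574e+00,  2.99942411e-01,  1.52106923e+00, -2.24760205e-06,
        1.32068526e+00, -6.66321866e-02]), 'qvel': array([ 0.0004928 , -0.00057259, -0.00187915,  0.00054412, -0.00202289,
       -0.0001929 ]), 'effort': array([-5.91448206e-04, -5.42947090e+01, -3.61733079e+01, -3.89354477e-05,
        9.90726221e-04, -4.11656390e-05]), 'position': array([ 205.93758396, -509.95441892,  231.22799153]), 'tcp_rot': array([-3.08381017e+00, -5.99225384e-01,  2.38568840e-05]), 'force': array([-1.18682403,  0.57303157, -0.84221118]), 'moment': array([ 0.01210882,  0.03159878, -0.02204679]), 'finger_gap': 85.65598379402438}
```

Run:
```python
import cv2
im=cv2.imread("pics/top0.png")[110:310,190:470]
cv2.imwrite("pics/topc.png",cv2.resize(im,None,fx=2.8,fy=2.8,interpolation=cv2.INTER_CUBIC))
```

```text
(no output)
```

View pics/scene0.png

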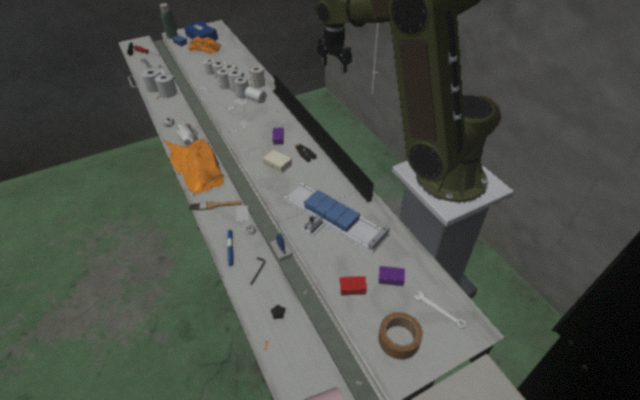

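View pics/topc.png

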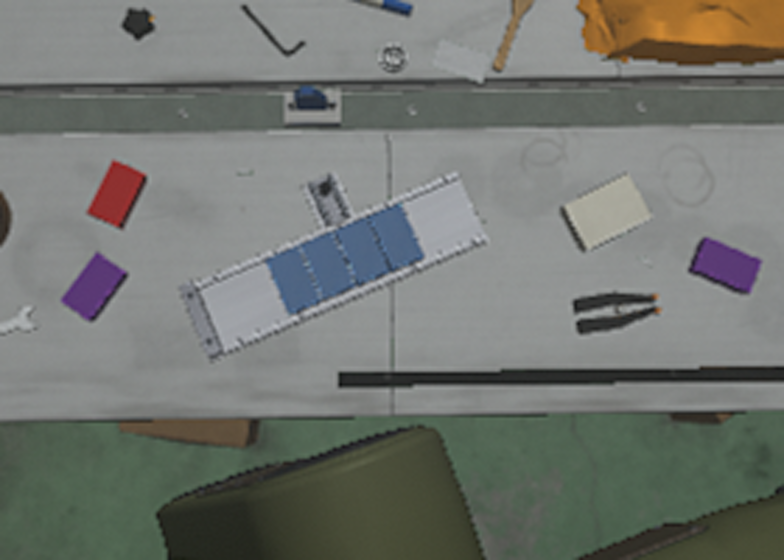

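The row is at crop (270–425, 205–315). The stop is at the left (200, 320), the open end at the right (470, 205), and the knob at (324, 187) on the far side. The purple and red boxes are decoys. A dark wall runs along the near edge at crop row 380.

Run:
```python
from h import *
im=cv2.imread("pics/top0.png"); hsv=cv2.cvtColor(im,cv2.COLOR_BGR2HSV)
m=cv2.inRange(hsv,(100,90,60),(118,255,255)); m[:180]=0;m[235:]=0;m[:,:270]=0;m[:,350:]=0
ys,xs=np.nonzero(m)
P=np.array([ray("top",(x,y),36) for x,y in zip(xs,ys)],np.float32)
r=cv2.minAreaRect(P); print("blue",len(xs),r, cv2.boxPoints(r))
c=lambda x,y:(190+x/2.8,110+y/2.8)
for n,(x,y),z in [("open far",(456,173),16),("open near",(489,240),16),("stop far",(182,288),40),("stop near",(213,358),40),("wallL",(340,380),0),("wallR",(780,374),0),("wallL100",(340,380),100)]: print(n,ray("top",c(x,y),z))
print("knob cap",ray("top",c(324,187),52)); print("stop_face",ray("top",(265,222),21))
for t in ["keeper_knob","stop_face","magazine"]:
    for d in arm.landmark_of("scene",t)[:2]: print(t,d["centre"],d["conf"],ray("scene",d["centre"],{"keeper_knob":42,"stop_face":21,"magazine":0}[t]))
    for d in arm.landmark_of("top",t)[:2]: print(t,d["centre"],d["conf"],ray("top",d["centre"],{"keeper_knob":42,"stop_face":21,"magazine":0}[t]))
print(arm.get_calibration("wrist"))
```

```text
blue 1005 ((469.3089904785156, -51.42290496826172), (72.91536712646484, 176.06947326660156), 22.475299835205078) [[ 401.96613    15.987872]
 [ 469.27484  -146.70813 ]
 [ 536.65186  -118.83368 ]
 [ 469.34314    43.86232 ]]
open far [ 577.11112633 -193.21918714]
open near [ 491.59063316 -231.50899813]
stop far [434.16407999 143.84439505]
stop near [349.63348952 105.79482884]
wallL [322.8528653 -44.8601093]
wallR [ 322.63620915 -584.7286194 ]
wallL100 [319.48585078 -46.07076813]
knob cap [553.64460654 -28.83204462]
stop_face [404.61153608 112.37517008]
keeper_knob [316.5, 202.9] 0.51 [507.05032835 -85.69642322]
keeper_knob [313.4, 220.6] 0.47 [551.88834609 -20.81457482]
keeper_knob [308.6, 204.2] 0.73 [460.86623372 -37.45301229]
keeper_knob [310.3, 175.4] 0.58 [560.46638092 -44.33905889]
stop_face [376.8, 236.4] 0.91 [399.69314499 116.414309  ]
stop_face [265.4, 222.5] 0.86 [402.88254804 110.99587577]
stop_face [306.8, 202.9] 0.32 [468.48904084 -30.92123509]
magazine [334.0, 215.1] 0.85 [463.86295567 -43.51495986]
magazine [311.6, 206.0] 0.64 [460.40616205 -47.09251307]
{'fx': 302.20830860188505, 'fy': 302.20830860188505, 'cx': 320.37085986023334, 'cy': 201.75810501183147, 'mount': array([[ 4.20486726e-04, -9.53232780e-01, -3.02236811e-01,
         7.75518652e+01],
       [ 9.99998837e-01,  8.43818252e-04, -1.27009341e-03,
        -3.64424285e-01],
       [ 1.46572761e-03, -3.02235925e-01,  9.53232027e-01,
        -1.42340354e+02],
       [ 0.00000000e+00,  0.00000000e+00,  0.00000000e+00,
         1.00000000e+00]])}
```

Call:
{"fn": "drive_tool", "kwargs": {
  "steps": [0.04, -0.023, 0, 0, 0, 0, 0.04, -0.023, 0, 0, 0, 0, 0.04, -0.023, 0, 0, 0, 0, 0.04, -0.023, 0, 0, 0, 0, 0.04, -0.023, 0, 0, 0, 0, 0.04, -0.023, 0, 0, 0, 0, 0.04, -0.023, 0, 0, 0, 0, 0.04, -0.023, 0, 0, 0, 0, 0.04, -0.023, 0, 0, 0, 0, 0.04, -0.023, 0, 0, 0, 0],
  "hand": 0.03
}}

```text
clock: 1.75
position: [491.7, -145.2, 231.5]
tcp_rot: [3.084, 0.599, 0.001]
force: [-0.6, -1.2, 0.7]
finger_gap: 30.0
```

Call:
{"fn": "drive_tool", "kwargs": {
  "steps": [0, 0, 0, 0, 0, -0.14, 0, 0, 0, 0, 0, -0.14, 0, 0, 0, 0, 0, -0.14, 0, 0, 0, 0, 0, -0.14, 0, 0, 0, 0, 0, -0.14, 0, 0, 0, 0, 0, -0.14, 0, 0, 0, 0, 0, -0.14, 0, 0, 0, 0, 0, -0.14, 0, 0, 0, 0, 0, -0.14, 0, 0, 0, 0, 0, -0.14]
}}

```text
clock: 2.75
position: [490.7, -146.9, 231.3]
tcp_rot: [1.966, 2.451, 0.0]
force: [-0.4, -0.5, 0.1]
finger_gap: 29.8
```

Call:
{"fn": "drive_tool", "kwargs": {
  "steps": [0, 0, 0, 0, 0, -0.14, 0, 0, 0, 0, 0, -0.04, 0, 0, 0, 0, 0, 0]
}}

```text
clock: 3.05
position: [490.7, -146.9, 231.3]
tcp_rot: [-1.744, -2.613, 0.0]
force: [0.4, 0.5, 0.1]
finger_gap: 29.9
```

```bash
cat >> h.py <<'E'
def wray(px,z,s):
    c=arm.get_calibration("wrist"); T=np.eye(4); T[:3,:3]=R.from_rotvec(s["tcp_rot"]).as_matrix(); T[:3,3]=s["position"]
    W=T@np.array(c["mount"]); d=W[:3,:3]@np.array([(px[0]-c["cx"])/c["fx"],(px[1]-c["cy"])/c["fy"],1]); o=W[:3,3]
    return (o+d*(z-o[2])/d[2])[:2]
E
python3 - <<'E'
from h import *
s=arm.observe(); im=arm.get_image("wrist"); cv2.imwrite("pics/w1.png",im)
cv2.imwrite("pics/w1b.png",cv2.resize(im,(800,500),interpolation=cv2.INTER_CUBIC))
import pickle; pickle.dump(s,open("s1.pkl","wb"))
for t in ["box4","keeper_knob","magazine"]:
    for d in arm.landmark_of("wrist",t)[:5]: print(t,d["centre"],round(d["conf"],2))
E
```

```text
box4 [336.9, 107.7] 0.98
box4 [337.0, 19.6] 0.85
box4 [211.0, 372.8] 0.85
box4 [335.8, 151.4] 0.67
box4 [336.8, 66.4] 0.6
keeper_knob [422.5, 97.0] 0.58
```

View pics/w1b.png

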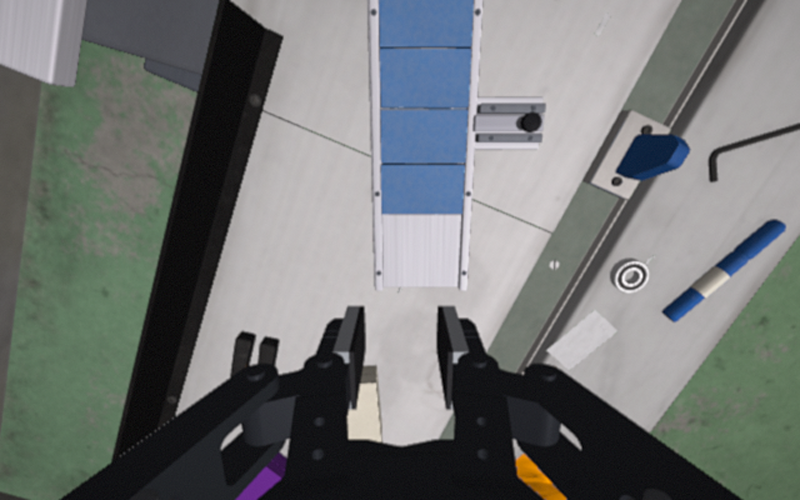

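The wrist view shows box4's rear top edge at row 214 (columns 382–462), the fence ends at (375, 290) and (467, 288), and the knob cap at (530, 122). Nothing is in the way behind the row.

Run:
```python
from h import *; import pickle
s=pickle.load(open("s1.pkl","rb"))
f=lambda x,y,z: wray((x/1.25,y/1.25),z,s)
M=R.from_rotvec(s["tcp_rot"]).as_matrix(); print(M[:2,0])
pts={"rearL":(382,214,36),"rearR":(462.5,214,36),"fenceLend":(375.5,290,16),"fenceRend":(467,288.5,16),"fLout0":(368,5,16),"fRout0":(482,5,16),"knobcap":(530.5,121.5,52.5),"brkt_end":(543,122,21),"bracketedge":(543,149,21)}
W={k:f(*v) for k,v in pts.items()}
for k,v in W.items(): print(k,v)
dl=W["fLout0"]-W["fenceLend"]; dr=W["fRout0"]-W["fenceRend"]
print([np.degrees(np.arctan2(d[1],d[0])) for d in (dl,dr)])
u=dl/np.linalg.norm(dl)+dr/np.linalg.norm(dr); u/=np.linalg.norm(u); v=np.array([-u[1],u[0]])
O=(W["fenceLend"]+W["fenceRend"])/2+190*u; print("O",O,"u",u,"ang",np.degrees(np.arctan2(u[1],u[0])))
for k in W: print(k,np.round([(W[k]-O)@u,(W[k]-O)@v],1))
print("tcp",(s["position"][:2]-O)@u,(s["position"][:2]-O)@v)
```

```text
[-0.38341356  0.92357677]
rearL [ 472.46964478 -146.24338166]
rearR [ 539.96168237 -118.17862659]
fenceLend [ 496.27416943 -226.52504095]
fenceRend [ 582.1179963  -189.01244047]
fLout0 [397.77256763   7.50095092]
fRout0 [484.41419842  43.48988294]
knobcap [554.14772868 -26.80111165]
brkt_end [573.63214772 -18.18937677]
bracketedge [584.86635598 -38.43329496]
[np.float64(112.82623840132521), np.float64(112.79346993870054)]
O [465.53799819 -32.6274076 ] u [-0.38767413  0.92179649] ang 112.80985417001287
rearL [-107.4   37.7]
rearR [-107.7  -35.4]
fenceLend [-190.6   46.8]
fenceRend [-189.4  -46.8]
fLout0 [63.3 46.9]
fRout0 [ 62.8 -46.9]
knobcap [-29.  -83.9]
brkt_end [ -28.6 -105.2]
bracketedge [ -51.6 -107.7]
tcp -115.11497472262886 21.123160797480825
```

Call:
{"fn": "drive_tool", "kwargs": {
  "steps": [-0.02, 0.021, 0, 0, 0, -0.005, -0.02, 0, 0.02, 0, 0, 0, 0, 0, 0.04, 0, 0, 0, 0, 0, 0.04, 0, 0, 0, 0, 0, 0.04, 0, 0, 0, 0, 0, 0.03, 0, 0, 0, 0, 0, 0.02, 0, 0, 0, 0, 0, 0, 0, 0, 0]
}}

```text
clock: 4.05
position: [524.2, -175.3, 38.7]
tcp_rot: [-1.737, -2.612, 0.001]
force: [-0.2, -1.2, 1.6]
finger_gap: 29.9
```

Run:
```python
from h import *
s=arm.observe(); im=arm.get_image("wrist"); cv2.imwrite("pics/w2.png",im); print(s["clock"],s["position"],s["tcp_rot"],s["qpos"][5])
O=np.array([466.3,-34.5]);u=np.array([-.3877,.9218]);v=np.array([-u[1],u[0]]);print((s["position"][:2]-O)@u,(s["position"][:2]-O)@v)
```

```text
4.05 [ 524.18743175 -175.26768702   38.71044467] [-1.73686047e+00 -2.61219165e+00  1.47108072e-03] -0.7861738693051037
-152.20261118528822 1.214997672539124
```

View pics/w2.png

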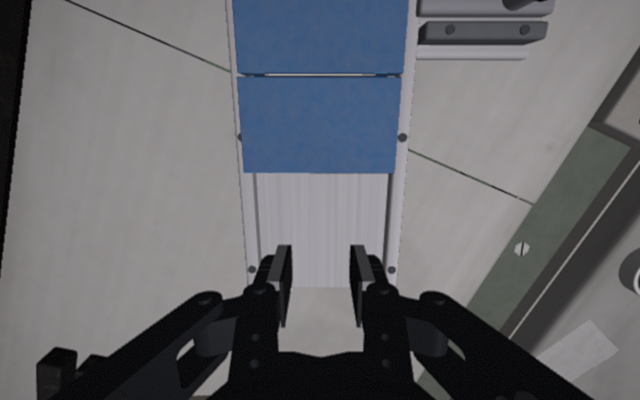

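The fingers (272–372) sit centred in the channel (about 252–390), behind box4's rear edge at row 172.

Call:
{"fn": "drive_tool", "kwargs": {
  "steps": [0, 0.001, 0.015, 0, 0, 0, 0, 0, 0.01, 0, 0, 0, 0, 0, 0, 0, 0, 0, 0.01, 0, 0, 0, 0, 0, 0.01, 0, 0, 0, 0, 0, 0.008, 0, 0, 0, 0, 0, 0.005, 0, 0, 0, 0, 0, 0.004, 0, 0, 0, 0, 0, 0.004, 0, 0, 0, 0, 0, 0.004, 0, 0, 0, 0, 0]
}}

```text
clock: 5.1
position: [509.3, -134.1, 16.6]
tcp_rot: [1.738, 2.616, 0.0]
force: [1.7, -4.1, 2.9]
finger_gap: 29.9
```

Call:
{"fn": "drive_tool", "kwargs": {
  "steps": [0.005, 0, 0, 0, 0, 0, 0.005, 0, 0, 0, 0, 0, 0.005, 0, 0, 0, 0, 0, 0.005, 0, 0, 0, 0, 0, 0.005, 0, 0, 0, 0, 0, 0.005, 0, 0, 0, 0, 0, 0.005, 0, 0, 0, 0, 0, 0.005, 0, 0, 0, 0, 0]
}}

```text
clock: 5.9
position: [493.7, -97.0, 16.6]
tcp_rot: [1.738, 2.616, 0.0]
force: [2.4, -4.6, 2.9]
finger_gap: 29.9
```

Call:
{"fn": "drive_tool", "kwargs": {
  "steps": [0.005, 0, 0, 0, 0, 0, 0.005, 0, 0, 0, 0, 0, 0.005, 0, 0, 0, 0, 0, 0.005, 0, 0, 0, 0, 0, 0.005, 0, 0, 0, 0, 0, 0.005, 0, 0, 0, 0, 0, 0.003, 0, 0, 0, 0, 0]
}}

```text
clock: 6.6
position: [480.8, -66.5, 16.6]
tcp_rot: [1.738, 2.616, 0.0]
force: [1.6, -3.7, 4.0]
finger_gap: 30.2
```

Call:
{"fn": "drive_tool", "kwargs": {
  "steps": [0.002, 0, 0, 0, 0, 0, 0.002, 0, 0, 0, 0, 0]
}}

```text
clock: 6.8
position: [479.4, -63.0, 16.6]
tcp_rot: [1.738, 2.616, 0.0]
force: [3.3, -5.1, 3.5]
finger_gap: 30.0
```

Call:
{"fn": "drive_tool", "kwargs": {
  "steps": [0.002, 0, 0, 0, 0, 0]
}}

```text
clock: 6.9
position: [478.6, -61.2, 16.5]
tcp_rot: [1.738, 2.616, 0.0]
force: [2.8, -5.1, 3.8]
finger_gap: 30.5
```

Call:
{"fn": "drive_tool", "kwargs": {
  "steps": [0.002, 0, 0, 0, 0, 0]
}}

```text
clock: 7.0
position: [477.9, -59.3, 16.5]
tcp_rot: [1.738, 2.616, 0.0]
force: [2.7, -5.6, 4.5]
finger_gap: 30.1
```

Call:
{"fn": "drive_tool", "kwargs": {
  "steps": [0.001, 0, 0, 0, 0, 0, 0.001, 0, 0, 0, 0, 0]
}}

```text
clock: 7.2
position: [477.7, -58.6, 16.7]
tcp_rot: [1.736, 2.614, -0.001]
force: [5.4, -23.3, -0.3]
finger_gap: 29.8
```

Call:
{"fn": "drive_tool", "kwargs": {
  "steps": [0.001, 0, 0, 0, 0, 0, 0.001, 0, 0, 0, 0, 0]
}}

```text
clock: 7.4
position: [477.8, -58.4, 17.1]
tcp_rot: [1.734, 2.612, -0.002]
force: [7.8, -39.3, -1.6]
finger_gap: 30.1
```

Call:
{"fn": "drive_tool", "kwargs": {
  "steps": [0.001, 0, 0, 0, 0, 0, 0, 0, 0, 0, 0, 0]
}}

```text
clock: 7.6
position: [477.9, -58.4, 17.4]
tcp_rot: [1.733, 2.61, -0.002]
force: [9.9, -41.4, -2.2]
finger_gap: 29.8
```

Call:
{"fn": "drive_tool", "kwargs": {
  "steps": [-0.003, 0, 0, 0, 0, 0, -0.007, 0, 0, 0, 0, 0, -0.02, 0, 0, 0, 0, 0, -0.02, 0, 0, 0, 0, 0, 0, 0, -0.04, 0, 0, 0, 0, 0, -0.04, 0, 0, 0, 0, 0, -0.04, 0, 0, 0, 0, 0, 0, 0, 0, 0],
  "hand": 0.03
}}

```text
clock: 8.4
position: [496.8, -101.0, 140.9]
tcp_rot: [1.734, 2.612, 0.004]
force: [0.9, 0.4, -0.5]
finger_gap: 30.2
```

Run:
```python
from h import *; import pickle
s=arm.observe(); im=arm.get_image("wrist"); cv2.imwrite("pics/w3.png",im); print(s["clock"],s["position"],s["tcp_rot"],s["force"])
pickle.dump(s,open("s3.pkl","wb"))
O=np.array([466.3,-34.5]);u=np.array([-.3877,.9218]);v=np.array([-u[1],u[0]]);print((s["position"][:2]-O)@u,(s["position"][:2]-O)@v)
```

```text
8.4 [ 496.80856327 -100.96137853  140.88938054] [1.73447344 2.6117296  0.00403948] [ 0.94302201  0.44887329 -0.53391665]
-73.09226870340426 -2.355717166275733
```

View pics/w3.png

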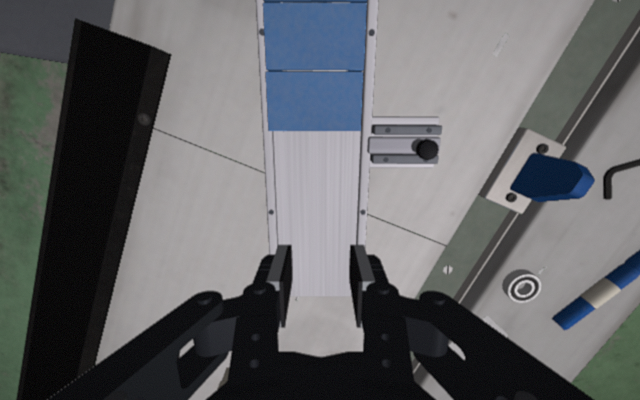

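Box4's rear is at row 130, ahead of the keeper bar's front edge (about row 138), and the knob cap is at (427, 149).

Run:
```python
from h import *; import pickle
s=pickle.load(open("s3.pkl","rb"))
O=np.array([466.3,-34.5]);u=np.array([-.3877,.9218]);v=np.array([-u[1],u[0]])
for n,p,z in [("rearL",(268.5,130.5),36),("rearR",(361,130.5),36),("knob",(427.5,149),52.5),("barfront",(390,138),25.5),("barback",(390,153),25.5),("brEnd",(438,140),21),("fenceRend",(358,297),16)]:
    w=wray(p,z,s)-O; print(n,np.round([w@u,w@v],1))
```

```text
rearL [-14.1  38.1]
rearR [-14.1 -35.6]
knob [-26.6 -84.5]
barfront [-21.1 -61.6]
barback [-33.6 -62.5]
brEnd [ -23.2 -103.9]
fenceRend [-183.3  -42.2]
```

Call:
{"fn": "drive_tool", "kwargs": {
  "steps": [0.023, 0.03, 0, 0, 0, 0, 0.023, 0.03, 0, 0, 0, 0, 0, 0.03, 0, 0, 0, 0, 0, 0.026, 0, 0, 0, 0, 0, 0, 0.04, 0, 0, 0, 0, 0, 0, 0, 0, 0],
  "hand": 0
}}

```text
clock: 9.05
position: [581.2, -12.6, 90.3]
tcp_rot: [-1.732, -2.61, 0.007]
force: [-1.2, 0.1, -0.2]
finger_gap: -0.1
```

Run:
```python
from h import *
s=arm.observe(); im=arm.get_image("wrist"); cv2.imwrite("pics/w4.png",im); print(s["clock"],s["position"],s["finger_gap"])
O=np.array([466.3,-34.5]);u=np.array([-.3877,.9218]);v=np.array([-u[1],u[0]]);print((s["position"][:2]-O)@u,(s["position"][:2]-O)@v)
```

```text
9.05 [581.22012712 -12.60236197  90.26056244] -0.10053698675343338
-24.36929054719278 -114.42308744539959
```

View pics/w4.png

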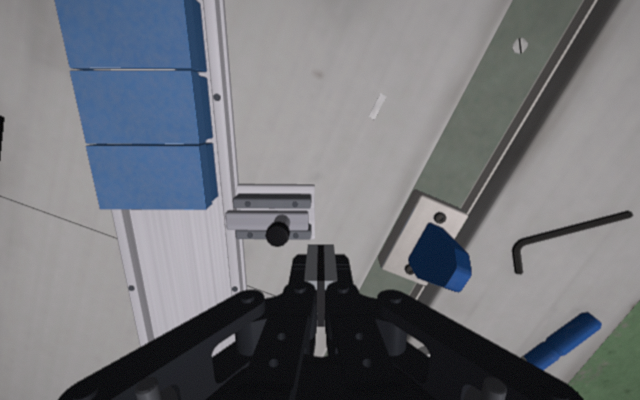

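The closed fingertips at column 320 stand to the outer side of the knob (277, 232), and the blue lever (440, 255) is well clear.

Call:
{"fn": "drive_tool", "kwargs": {
  "steps": [-0.003, 0.004, 0, 0, 0, 0, 0, 0, 0.03, 0, 0, 0, 0, 0, 0.02, 0, 0, 0, 0, 0, 0.008, 0, 0, 0, 0, 0, 0, 0, 0, 0]
}}

```text
clock: 9.6
position: [589.1, -14.9, 38.6]
tcp_rot: [-1.739, -2.616, 0.0]
force: [-0.0, -0.0, -0.2]
finger_gap: -0.1
```

Call:
{"fn": "drive_tool", "kwargs": {
  "steps": [0, -0.005, 0, 0, 0, 0, 0, -0.005, 0, 0, 0, 0, 0, -0.004, 0, 0, 0, 0, 0, -0.004, 0, 0, 0, 0]
}}

```text
clock: 10.0
position: [572.6, -21.7, 39.1]
tcp_rot: [1.738, 2.615, 0.001]
force: [2.1, 1.5, 1.0]
finger_gap: 0.1
```

Call:
{"fn": "drive_tool", "kwargs": {
  "steps": [0, -0.004, 0, 0, 0, 0, 0, -0.004, 0, 0, 0, 0, 0, -0.004, 0, 0, 0, 0]
}}

```text
clock: 10.3
position: [561.2, -26.4, 38.5]
tcp_rot: [1.738, 2.616, 0.0]
force: [1.3, 1.5, 2.8]
finger_gap: 0.1
```

Call:
{"fn": "drive_tool", "kwargs": {
  "steps": [0, -0.004, 0, 0, 0, 0, 0, -0.004, 0, 0, 0, 0, 0, -0.003, 0, 0, 0, 0]
}}

```text
clock: 10.6
position: [550.9, -30.6, 38.2]
tcp_rot: [-1.738, -2.617, 0.0]
force: [2.4, 0.7, 1.6]
finger_gap: 0.1
```

Call:
{"fn": "drive_tool", "kwargs": {
  "steps": [0, -0.002, 0, 0, 0, 0, 0, -0.002, 0, 0, 0, 0]
}}

```text
clock: 10.8
position: [547.4, -32.1, 38.3]
tcp_rot: [-1.738, -2.617, 0.0]
force: [2.2, 1.5, 1.4]
finger_gap: -0.2
```

Call:
{"fn": "drive_tool", "kwargs": {
  "steps": [0, -0.002, 0, 0, 0, 0]
}}

```text
clock: 10.9
position: [545.6, -32.9, 38.3]
tcp_rot: [-1.738, -2.617, 0.0]
force: [1.2, 1.3, 1.5]
finger_gap: 0.1
```

Call:
{"fn": "drive_tool", "kwargs": {
  "steps": [0, -0.002, 0, 0, 0, 0]
}}

```text
clock: 11.0
position: [544.3, -33.5, 38.5]
tcp_rot: [1.738, 2.616, 0.002]
force: [11.7, 5.5, -1.6]
finger_gap: -0.0
```

Call:
{"fn": "drive_tool", "kwargs": {
  "steps": [0, -0.001, 0, 0, 0, 0, 0, -0.001, 0, 0, 0, 0]
}}

```text
clock: 11.2
position: [543.8, -33.8, 38.8]
tcp_rot: [1.737, 2.613, 0.005]
force: [18.3, 9.1, -5.3]
finger_gap: 0.2
```

Call:
{"fn": "drive_tool", "kwargs": {
  "steps": [0, 0.003, 0, 0, 0, 0, 0, 0.01, 0, 0, 0, 0, 0, 0.015, 0, 0, 0, 0, 0, 0.005, -0.02, 0, 0, 0, 0, 0, -0.04, 0, 0, 0, 0, 0, -0.04, 0, 0, 0, 0, 0, 0, 0, 0, 0]
}}

```text
clock: 11.9
position: [574.6, -21.6, 143.4]
tcp_rot: [1.735, 2.611, 0.005]
force: [-0.3, -0.7, 0.3]
finger_gap: -0.2
```

Run:
```python
from h import *
s=arm.observe(); im=arm.get_image("wrist"); cv2.imwrite("pics/w5.png",im); print(s["clock"],s["position"],s["force"])
O=np.array([466.3,-34.5]);u=np.array([-.3877,.9218]);v=np.array([-u[1],u[0]]);print((s["position"][:2]-O)@u,(s["position"][:2]-O)@v)
import pickle; pickle.dump(s,open("s5.pkl","wb"))
```

```text
11.9 [574.59231478 -21.6331409  143.41266814] [-0.29837449 -0.6696324   0.2952663 ]
-30.124259716809842 -104.81233703700576
```

View pics/w5.png

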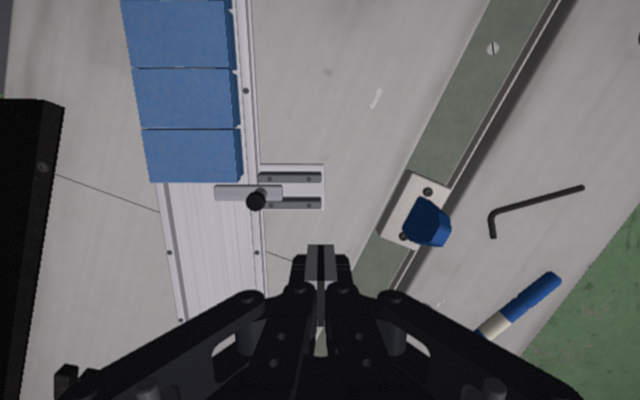

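The bar is across behind box4, with its tip at (215, 192) and the knob at (256, 200). I'll check the stop end too.

Call:
{"fn": "drive_tool", "kwargs": {
  "steps": [0.04, -0.02, -0.02, 0, 0, 0, 0.04, -0.02, -0.02, 0, 0, 0, 0.04, -0.02, -0.02, 0, 0, 0, 0, 0, 0, 0, 0, 0, 0, 0, 0, 0, 0, 0]
}}

```text
clock: 12.45
position: [470.4, 66.2, 197.9]
tcp_rot: [-1.737, -2.618, 0.001]
force: [1.4, -0.8, -0.4]
finger_gap: 0.2
```

Run:
```python
from h import *; import pickle
s=pickle.load(open("s5.pkl","rb"))
O=np.array([466.3,-34.5]);u=np.array([-.3877,.9218]);v=np.array([-u[1],u[0]])
for n,p,z in [("knob",(256,199.5),52.5),("tip",(215,191),25.5),("rear",(200,183),36)]:
    w=wray(p,z,s)-O; print(n,np.round([w@u,w@v],1))
im=arm.get_image("wrist"); cv2.imwrite("pics/w6.png",im)
```

```text
knob [-24.4 -53.8]
tip [-24.8 -12. ]
rear [-14.8  -3.7]
```

View pics/w6.png

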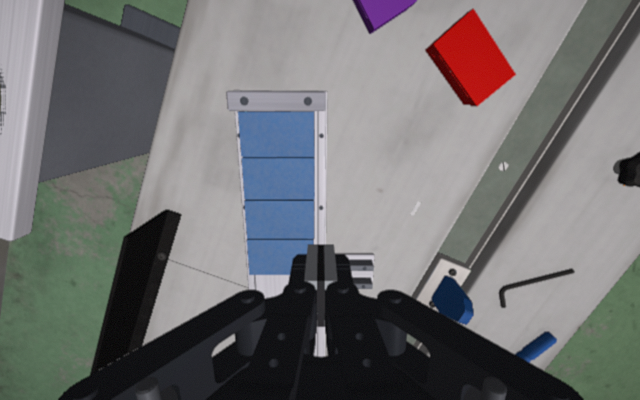

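The front box sits flush on the stop (row 111), and the four boxes are touching and square.

```bash
python3 -c "
from plant import arm
print(arm.sign_off())"
```

```text
the job is handed in; nothing more can be done
None
```

I pushed the four boxes home against the end stop, pushed the keeper fully across behind them, took the hand clear and handed the job in at about 12.5 s. I used 7 of the pictures.

- **Boxes:** I pushed only on box4's rear face, with both fingertips. The force rose from about 6 N to about 42 N when the row stopped. The last pictures show the front box flush on the stop, the boxes touching each other, and the rear at about -14 to -15 mm (nominal -15).
- **Keeper:** I pushed the knob from its outer side with the fingers closed. The force rose from about 2 N to about 20 N while the fingers stalled, so I take the bar to be on its hard stop.
- **Small disagreement:** the camera put the knob at y = -53.8 mm and the bar tip at -12 mm, against nominal -52 and -10. That is within the 2 mm camera calibration, so I relied on the force.
- **Other items:** the arm touched none of the other things on the worktop. I did not check afterwards that each one was still in place.

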